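# Close the two-part thermometer box and snap its locking cap on

### The arm

A 7-joint arm with a two-finger parallel gripper is mounted at the origin on the work surface. World frame = base frame: x ahead of the robot, y to its left, z up, the work surface at z = 0. Lengths are in m, angles in rad, forces in N, time in s.
With the tool pointing down it reaches from about 0.425 to 0.875 m from the base axis. Payload 4.7 kg.
Tool frame: the origin (TCP) lies at the very end of the fingers, on their centre line; the grasp point (between the pads) lies 19 mm behind it (grip_point_offset is the distance from the TCP to the grasp point, in m); x points along the fingers, z is the direction in which the jaws open and shut, and the axes are right-handed (so a half turn about x gives the same grasp; the last joint's range is limited). The gripper opens to 87 mm and grips with 3 to 60 N. Pads are 19 mm wide; open, the fingers measure 117 mm over their backs; the gripper's body (75 mm by 190 mm) begins 51 mm behind the grasp point.
Start: joints at [1.134, 0.321, -0.07, 1.45, 0.023, 1.371, -0.057], TCP at [0.283, -0.585, 0.223] pointing down, gripper open.
Joint ranges: [-2.86, 2.86], [-0.3, 2.09], [-1.38, 1.24], [0.06, 2.45], [-1.56, 4.7], [0.09, 2.05], [-2.69, 2.69]. Speed limits (rad/s): [2.57, 2.57, 3.14, 3.14, 3.14, 3.14, 3.14].

### API

Orientations are given as a rotation vector (axis times angle).
In Python, from bench import get_state, get_image, calibration, close_job, grip_point_offset gives the robot as it stands.
- The arm moves only by the tool play_rows, never from a script. Its argument "targets" is a list of rows, each an object with "claw": the closure, from 0 (fully open) to 1 (shut); "linear": the shift along the tool's x, y, z as a fraction of full scale, a list of three; "rotation": the turn, a rotation vector about the tool's x, y, z as a fraction of full scale, a list of three. In form: [{"claw": claw, "linear": [x, y, z], "rotation": [wx, wy, wz]}, ...]. A call has 1 to 10 rows; each row shifts and turns the pose as measured when the row begins, along the tool's axes as they then stand; what a row does not reach is not made up. Full scale, the value 1, is 2.5 cm for a shift and 90 degrees for a turn. A row lasts 1/12 s, in which the tool goes at most 41.7 mm and 7.16 degrees, less where a joint would pass 70% of its speed; a pose out of reach is approached as far as the arm can. A call with a number of a shift or a turn outside -1 to 1 is refused whole. A call with a gripper value outside its range is refused whole. The fingers move at their own pace and stop on an object; "newtons" is the grip in N (left out, the last holds). Time passes only in rows, so rows that do not move let the fingers close. It gives the time, the measured TCP pose, the force and the opening at its end, in the units of the state.
- get_state(): the state, without advancing time (a new reading comes with each control period).
- get_image(name): name is "scene" or "top" or "wrist"; returns the picture (480x640x3 uint8, blue, green, red); there is no depth.
- calibration(name): a dict with "fx", "fy", "cx", "cy" (pixels), "rvec" (rotation vector, rad) and "tvec" (3), from world to camera coordinates, as OpenCV has them; the wrist camera has in their place "hand_eye" (4x4, takes a point from camera to tool coordinates, whose origin is the TCP and whose axes are the tool frame's). Camera axes: x right, y down, z forward; pixel columns grow to the right and rows downward; lengths in m; the calibration is good to about 2 mm. A picture is of the moment at which its call begins: read the wrist's pose just before it. calibration takes no time and is no camera call.
- close_job(): hands the job in, once; it reports no verdict.
The state is a dict: "time": time; "joint_positions": joint angles; "qd": joint speeds; "joint_torque": joint torques, N m; "position": TCP position; "tool_rot": TCP orientation; "ft_force": force on the tool from outside, world axes, zero at the start; "torque": the same for the moment, N m; "grip_width": opening from 0.0 (shut) to 1.0 (fully open).
Only numpy, scipy, OpenCV 4.12 (cv2) and the standard library are available. Lean on these libraries where they do the work, as an engineer would, in place of code of your own. Each camera call takes 0.05 s, during which the arm holds its last target. There are 200 camera calls.

### The job

Close the white thermometer box in the spice rack: slide its loose half along the channel until it butts flush against the fixed half, and after that take the knobbed snap cap from the table and press it down over the split stud on the joint until it clicks and sits fully home. Do not let go after the click: keep pressing the cap down firmly, and finish while still holding it pressed down. Leave the amber bottles, the bell and the ice pack where they are.

Things in the scene. Friction and masses are not known exactly. Their poses are not given: they have to be found in the camera images.
- rack: Wooden spice rack fixed on the table: board 120 (x) x 420 (y) x 12 mm thick, origin under its centre on the table, y along its length, z up. Along its middle (x = 0) runs a channel between two rails 10 mm high and 10 mm wide, 48.4 mm apart inside, open at the -y end (board ends at y = -210 mm). At the +y end a bay (y 112 to 198 mm) with an end panel 75 mm high holds two bottles
- loose_half: Loose half of the white thermometer box, 46 (x) x 80 (y) x 36 mm high, about 150 g, in the rack's channel with 1.2 mm play each side, on the board (12 mm above the table). Origin at the bottom edge of its joint face; y points to the fixed half, the body reaches back to y = -80 mm; z up. Starts 30 to 60 mm short of the fixed half; 1 to 2 N slides it along the rack's +y
- face_loose (a point): centre of the loose half's joint face, 18 mm above the board; coincides with face_fixed when butted flush
- face_fixed (a point): centre of the joint face of the fixed half, 18 mm above the board, at y = +20 mm on the rack; axes as the rack's. The fixed half is screwed down in the channel and reaches from here 80 mm along +y: white plastic, 46 mm wide, 36 mm high, top 48 mm above the table, like the loose half
- stud_base (a point): foot of the split stud's axis on the flat box top, 48 mm above the table; axes as the rack's. Each half has a half-round post on its top edge at the joint; butted, they make one stud, 24 mm in diameter, 21 mm high, the top 5 mm tapering to 16 mm. Two sprung noses, 9 mm above this point, stick out 4 mm along the rack's +y and -y. With the cap home, its origin is at this point
- cap: Round white snap cap, about 60 g, standing on the table on its open mouth, 57 mm high in all. Origin at the centre of its underside, z up. The lower 27 mm is a cup 42 mm in diameter: mouth 28 mm across with an inward lip 3 mm high, 35 mm across above it, ceiling 23.5 mm up. Round, so its yaw does not matter. Home, its rim rests on the flat box tops
- cap_knob (a point): centre of the cap's round grip knob, 42 mm above the cap's underside; the knob is 22 mm in diameter and reaches from 27 to 57 mm up. Pressing the cap onto the stud: resistance starts about 14 mm above home, rises to about 10 N over some 4 mm, then drops (the click); from about 8 mm above home the noses draw the cap down until it seats hard, and then it feels only the push
- bottle_1: amber glass bottle with black screw cap, 36 mm in diameter, 85 mm high, standing in the rack's bay (its top 97 mm above the table); leave alone. Origin at its underside
- bottle_2: the second such bottle, beside the first; leave alone
- bell: small white ceramic hand bell, 52 mm in diameter, 60 mm high, standing on the table; leave alone. Origin at its underside
- ice_pack: flat blue ice-pack shell, 75 x 110 x 18 mm, lying on the table; leave alone. Origin at its underside
Mind the look-alikes: they are no part of the job. What is shaped like the cap but red or yellow is not meant.

How it is judged:
By the outcome, as a careful person would: the job done as asked, in the order asked, and still so for the second after the job is handed in, while the arm keeps its last pose, push and grip.
It also fails if it takes over 72 s, if anything falls off the work surface, if the arm or the gripper's body presses on something with over 40 N, if the wrist force passes 120 N, or if a joint passes its speed limit or range.

## Working session

There is one attempt and no reset: what is moved stays moved. The work goes in short steps, Python scripts to look and compute and a tool call to move; the robot and the scene stay as the last step left them, time stands still between calls to the robot, and variables do not carry over. Pictures are saved under pics/ and viewed, about 8 in all and at most 12, crops included, and the job is handed in when it is done.

Besides the shell and the picture viewer there is one more tool, called as name([rows], argument=value, ...), one row to a line, values as JSON. play_rows: Moves the arm, as the interface text tells. Shift numbers are shares of 2.5 cm and turn numbers shares of 90 degrees, none past 1 either way. Its arguments: {"type":"object","properties":{"targets":{"type":"array"},"newtons":{"type":"number"}},"required":["targets"]}

```bash
ls; mkdir -p pics
python3 - <<'E'
from bench import *
import cv2, numpy as np
print(get_state()); print(grip_point_offset)
for n in("scene","top","wrist"):
    print(n,calibration(n))
a=get_image("scene");b=get_image("top")
cv2.imwrite("pics/scene.png",a);cv2.imwrite("pics/top.png",b)
E
```

```text
pics
{'time': 0.0, 'joint_positions': array([ 1.13407884,  0.32183462, -0.07010338,  1.45167325,  0.02264616,
        1.37080169, -0.05688339]), 'qd': array([-0.00043572,  0.00027174, -0.00116531,  0.00016928, -0.00049474,
       -0.00076767,  0.00104433]), 'joint_torque': array([ 1.52195648e-04, -4.91282701e+01, -4.04270198e-01, -3.12522376e+01,
       -6.42093318e-02,  4.38585004e-02,  1.80619727e-04]), 'position': array([ 0.28291428, -0.58458344,  0.22145502]), 'tool_rot': array([ 0.87194997,  1.39114155, -0.87046457]), 'ft_force': array([0.32994036, 0.17723297, 0.23442055]), 'torque': array([-0.00934473, -0.01886187,  0.02478851]), 'grip_width': 1.001271925375749}
0.0187
scene {'fx': 576.1676901405181, 'fy': 576.1676901405181, 'cx': 323.50064962496475, 'cy': 234.74663244709257, 'rvec': array([ 2.26171501,  0.80307154, -0.29633018]), 'tvec': array([-0.41454079, -0.19151206,  1.04948823])}
top {'fx': 572.6709852756699, 'fy': 572.6709852756699, 'cx': 316.7200295005662, 'cy': 235.66870081670336, 'rvec': array([ 2.19555134, -2.13932081,  0.13325473]), 'tvec': array([-0.00790058,  0.49548046,  0.96673695])}
wrist {'fx': 373.29945142391045, 'fy': 373.29945142391045, 'cx': 318.29490128361755, 'cy': 229.22626457150164, 'hand_eye': array([[-4.16399490e-04, -2.76949356e-01,  9.60884426e-01,
        -1.61964923e-01],
       [ 9.46729965e-04, -9.60884188e-01, -2.76948877e-01,
         7.57584992e-02],
       [ 9.99999465e-01,  7.94376709e-04,  6.62307940e-04,
        -4.81183325e-04],
       [ 0.00000000e+00,  0.00000000e+00,  0.00000000e+00,
         1.00000000e+00]])}
```

View pics/top.png

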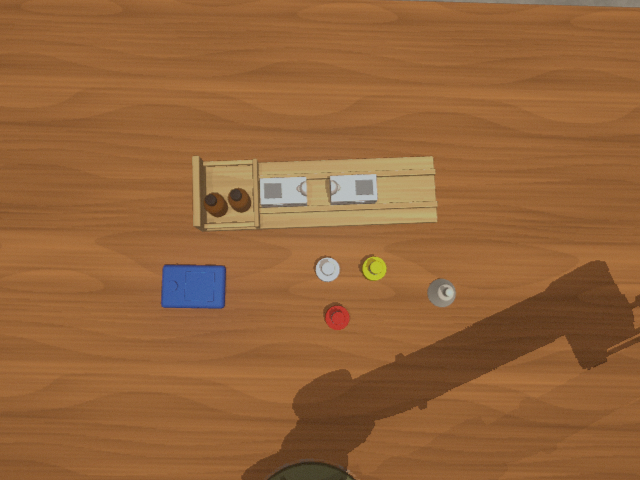

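View pics/scene.png

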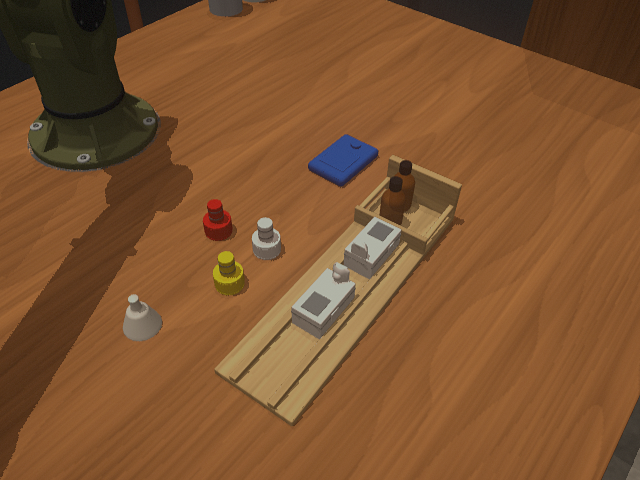

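The top view shows four round objects. White (327,268) has a cup and a knob, so it fits the cap. Yellow (374,268) and red (337,317) are the look-alikes, and the grey-white cone at (442,293) is the bell. The loose half is at about (353,188) and the fixed half at about (285,191). I'll confirm this in an enlarged crop.

Run:
```python
import cv2
a=cv2.imread("pics/top.png")[145:335,185:450]
cv2.imwrite("pics/topc.png",cv2.resize(a,None,fx=3,fy=3,interpolation=cv2.INTER_CUBIC))
a=cv2.imread("pics/scene.png")[190:340,200:400]
cv2.imwrite("pics/scenec.png",cv2.resize(a,None,fx=4,fy=4,interpolation=cv2.INTER_CUBIC))
```

```text
(no output)
```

View pics/topc.png

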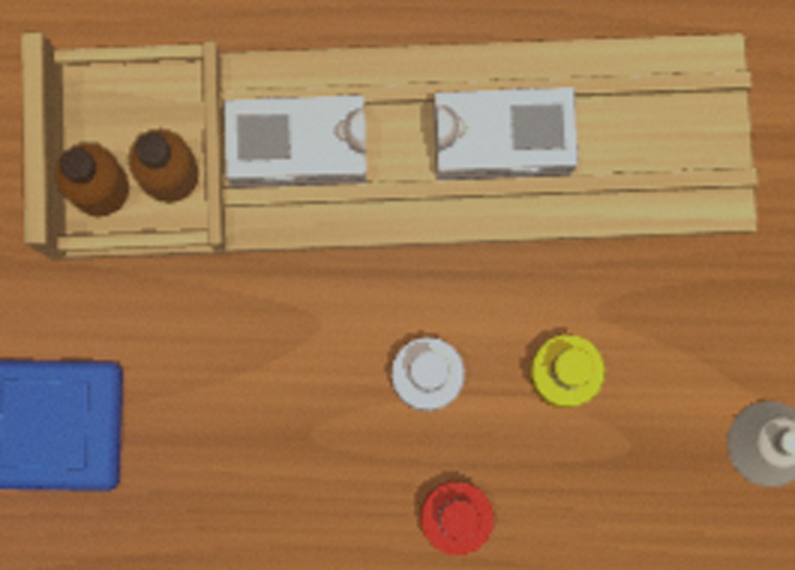

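View pics/scenec.png

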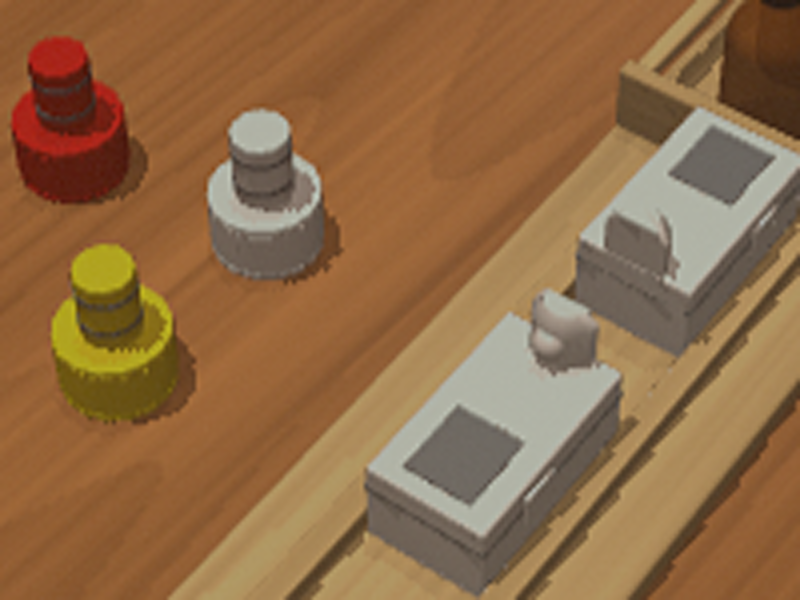

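The white cap is confirmed at top-crop pixel (428,372), with its cup and grooved knob clear in the scene crop. Next I'll turn these pixels into positions.

```bash
cat > h.py <<'E'
import cv2, numpy as np
from bench import *
from scipy.spatial.transform import Rotation as R
def ray(name,px,z):
    c=calibration(name); K=np.array([[c['fx'],0,c['cx']],[0,c['fy'],c['cy']],[0,0,1]])
    if 'rvec' in c:
        Rm=cv2.Rodrigues(c['rvec'])[0]; o=-Rm.T@c['tvec']; Rw=Rm.T
    else:
        s=get_state(); T=R.from_rotvec(s['tool_rot']).as_matrix(); H=c['hand_eye']
        o=s['position']+T@H[:3,3]; Rw=T@H[:3,:3]
    d=Rw@np.linalg.inv(K)@np.array([*px,1.]); return (o+d*(z-o[2])/d[2])
E
python3 - <<'E'
from h import *
np.set_printoptions(precision=4,suppress=True)
T=lambda x,y,z: ray("top",(185+(x+.5)/3-.5,145+(y+.5)/3-.5),z)[:2]
S=lambda x,y,z: ray("scene",(200+(x+.5)/4-.5,190+(y+.5)/4-.5),z)[:2]
print("fix",[T(*p,.048) for p in((225,100),(364,97),(366,176),(228,179))])
print("loose",[T(*p,.048) for p in((435,94),(574,88),(576,168),(438,172))])
print("board",[T(*p,.012) for p in((744,34),(756,231),(224,249))])
print("cap T",T(428,373,.027),T(430,370,.057))
print("cap S",S(260,128,.057),S(266,192,.027))
print("looseS",[S(*p,.048) for p in((368,468),(512,315),(620,380),(476,548))],"fixS",[S(*p,.048) for p in((577,245),(685,311))])
s=get_state();print(R.from_rotvec(s['tool_rot']).as_matrix())
print("bell",T(770,443,.01),"yellow",T(571,370,.057))
E
```

```text
fix [array([0.5904, 0.1057]), array([0.5944, 0.0261]), array([0.5485, 0.0237]), array([0.5446, 0.1024])]
loose [array([ 0.5973, -0.0146]), array([ 0.603 , -0.0944]), array([ 0.5564, -0.0962]), array([ 0.552 , -0.0173])]
board [array([ 0.647 , -0.1999]), array([ 0.528 , -0.2073]), array([0.5089, 0.1065])]
cap T [ 0.4382 -0.0149] [ 0.4382 -0.0151]
cap S [ 0.4374 -0.0181] [ 0.4397 -0.0198]
looseS [array([ 0.5594, -0.1013]), array([ 0.5552, -0.023 ]), array([ 0.5996, -0.0224]), array([ 0.6046, -0.1031])] fixS [array([0.5529, 0.0158]), array([0.5988, 0.0152])]
[[-0.0008  0.9001  0.4357]
 [ 0.0015  0.4357 -0.9001]
 [-1.     -0.0001 -0.0017]]
bell [ 0.4034 -0.2162] yellow [ 0.4403 -0.0939]
```

play_rows([
  {"claw":0,"linear":[0,0,0],"rotation":[0.0625,0,0]},
  {"claw":0,"linear":[0,0,0],"rotation":[0.0625,0,0]},
  {"claw":0,"linear":[0,0,0],"rotation":[0.0625,0,0]},
  {"claw":0,"linear":[0,0,0],"rotation":[0.0625,0,0]},
  {"claw":0,"linear":[0,0.7,-0.95],"rotation":[0,0,0]},
  {"claw":0,"linear":[0,0.7,-0.95],"rotation":[0,0,0]},
  {"claw":0,"linear":[0,0.7,-0.95],"rotation":[0,0,0]},
  {"claw":0,"linear":[0,0.7,-0.95],"rotation":[0,0,0]},
  {"claw":0,"linear":[0,0.7,-0.95],"rotation":[0,0,0]},
  {"claw":0,"linear":[0,0.7,-0.95],"rotation":[0,0,0]},
])

```text
time: 0.93
position: [0.3761, -0.4382, 0.2139]
tool_rot: [1.195, 1.233, -1.199]
ft_force: [0.6, -0.4, -0.4]
grip_width: 0.999
```

play_rows([
  {"claw":0,"linear":[-0.05,0.38,-1],"rotation":[0,0,0]},
  {"claw":0,"linear":[-0.05,0.38,-1],"rotation":[0,0,0]},
  {"claw":0,"linear":[-0.05,0.38,-1],"rotation":[0,0,0]},
  {"claw":0,"linear":[-0.05,0.38,-1],"rotation":[0,0,0]},
  {"claw":0,"linear":[-0.05,0.38,-1],"rotation":[0,0,0]},
  {"claw":0,"linear":[-0.05,0.38,-1],"rotation":[0,0,0]},
  {"claw":0,"linear":[-0.05,0.38,-1],"rotation":[0,0,0]},
  {"claw":0,"linear":[-0.05,0.38,-1],"rotation":[0,0,0]},
  {"claw":0,"linear":[-0.05,0.38,-1],"rotation":[0,0,0]},
  {"claw":0,"linear":[-0.05,0.38,-1],"rotation":[0,0,0]},
])

```text
time: 1.77
position: [0.4679, -0.1701, 0.2233]
tool_rot: [1.193, 1.242, -1.2]
ft_force: [0.4, -0.6, -0.4]
grip_width: 0.999
```

play_rows([
  {"claw":0,"linear":[-0.05,0.38,-1],"rotation":[0,0,0]},
  {"claw":0,"linear":[-0.05,0.38,-1],"rotation":[0,0,0]},
  {"claw":0,"linear":[-0.05,0.38,-1],"rotation":[0,0,0]},
  {"claw":0,"linear":[-0.05,0.38,-1],"rotation":[0,0,0]},
  {"claw":0,"linear":[0,0,0],"rotation":[0,0,0]},
  {"claw":0,"linear":[0,0,0],"rotation":[0,0,0]},
])

```text
time: 2.27
position: [0.5045, -0.0561, 0.2277]
tool_rot: [1.186, 1.251, -1.192]
ft_force: [0.1, -0.8, -0.3]
grip_width: 0.998
```

Run:
```python
from h import *
s=get_state(); print(s['position'],s['tool_rot'],s['qd'].round(3)); print(R.from_rotvec(s['tool_rot']).as_matrix().round(4))
cv2.imwrite("pics/w1.png",get_image("wrist"))
```

```text
[ 0.50453085 -0.05608007  0.22770449] [ 1.18602584  1.25101512 -1.19165092] [-0.049  0.006 -0.033 -0.002 -0.03  -0.005 -0.016]
[[-0.0203  0.9992  0.0335]
 [ 0.015   0.0338 -0.9993]
 [-0.9997 -0.0198 -0.0157]]
```

View pics/w1.png

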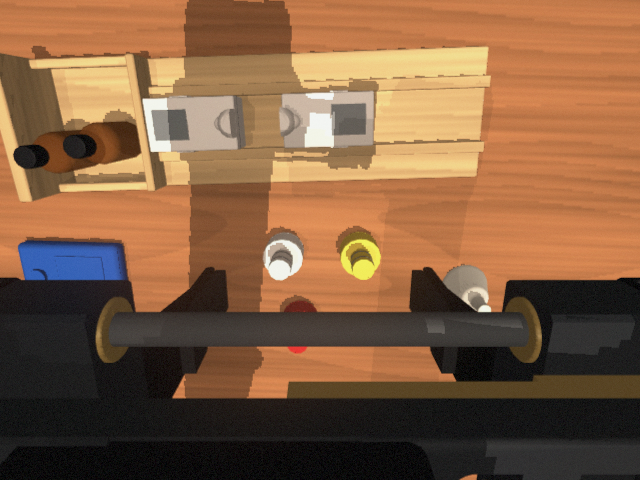

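The wrist view shows the cap's cup at (283,256) with its knob top at (280,271). The loose half's rear edge is at x≈374 and its joint edge at x≈282. The fixed joint edge is at x≈241.

Run:
```python
from h import *
np.set_printoptions(precision=4,suppress=True)
W=lambda x,y,z: ray("wrist",(x,y),z)[:2]
print("cap",W(283,256,.027),W(280,271,.057))
print("yel",W(361,255,.027),"red",W(297,348,.057),"bell",W(484,308,.06))
print("loose",[W(*p,.048) for p in((281,93),(374,91),(375,145),(283,149))])
print("fix",[W(*p,.048) for p in((143,98),(241,96),(240,150),(145,152))])
print("board",[W(*p,.012) for p in((488,48),(477,176))])
```

```text
cap [ 0.4409 -0.0174] [ 0.4371 -0.0178]
yel [ 0.4454 -0.0981] red [ 0.3517 -0.0357] bell [ 0.4077 -0.2177]
loose [array([ 0.599 , -0.0169]), array([ 0.6033, -0.0964]), array([ 0.5583, -0.1008]), array([ 0.5519, -0.0189])]
fix [array([0.5908, 0.1029]), array([0.5954, 0.0176]), array([0.5496, 0.0197]), array([0.5447, 0.1059])]
board [array([ 0.6456, -0.2014]), array([ 0.529 , -0.2101])]
```

play_rows([
  {"claw":1,"linear":[0,0.74,0.84],"rotation":[-0.019,-0.01,0.0126]},
  {"claw":1,"linear":[0,0.74,0.84],"rotation":[0,0,0]},
  {"claw":1,"linear":[0,0.74,0.84],"rotation":[0,0,0]},
  {"claw":1,"linear":[0,0.74,0.84],"rotation":[0,0,0]},
  {"claw":1,"linear":[1,0,0],"rotation":[0,0,0]},
  {"claw":1,"linear":[1,0,0],"rotation":[0,0,0]},
  {"claw":1,"linear":[1,0,0],"rotation":[0,0,0]},
  {"claw":1,"linear":[1,0,0],"rotation":[0,0,0]},
  {"claw":1,"linear":[0,0,0],"rotation":[0,0,0]},
  {"claw":1,"linear":[0,0,0],"rotation":[0,0,0]},
], newtons=30)

```text
time: 3.15
position: [0.5822, -0.1549, 0.1216]
tool_rot: [1.169, 1.228, -1.179]
ft_force: [-0.5, 0.6, 0.8]
grip_width: 0.326
```

```bash
cat >> h.py <<'E'
def to(p=None,yaw=3.6):
    "remaining shift (25 mm units) and turn (90 deg units) in tool axes"
    s=get_state(); M=R.from_rotvec(s['tool_rot']); a=np.radians(yaw)
    y=np.array([np.cos(a),np.sin(a),0]);z=np.array([np.sin(a),-np.cos(a),0]);x=np.array([0,0,-1.])
    G=R.from_matrix(np.c_[x,y,z])
    print("pos",s['position'].round(4),"F",s['ft_force'].round(1),"grip",round(float(s['grip_width']),3),"t",round(float(s['time']),2))
    print("turn",((M.inv()*G).as_rotvec()/(np.pi/2)).round(4))
    if p is not None: print("shift",(M.as_matrix().T@(np.array(p)-s['position'])/.025).round(2))
E
python3 -c "
from h import *
to((.583,-.135,.03))"
```

```text
pos [ 0.5822 -0.1549  0.1216] F [-0.5  0.6  0.8] grip 0.326 t 3.15
turn [-0.0101  0.0042  0.0014]
shift [ 3.66  0.08 -0.82]
```

play_rows([
  {"claw":1,"linear":[0.75,0,0],"rotation":[-0.01,0.004,0]},
  {"claw":1,"linear":[0.75,0,0],"rotation":[0,0,0]},
  {"claw":1,"linear":[0.75,0,0],"rotation":[0,0,0]},
  {"claw":1,"linear":[0.7,0,0],"rotation":[0,0,0]},
  {"claw":1,"linear":[0.4,0,0],"rotation":[0,0,0]},
  {"claw":1,"linear":[0,0,0],"rotation":[0,0,0]},
  {"claw":1,"linear":[0,0,0],"rotation":[0,0,0]},
])

```text
time: 3.73
position: [0.5872, -0.1626, 0.0462]
tool_rot: [1.167, 1.222, -1.164]
ft_force: [-0.1, -0.3, 0.7]
grip_width: 0.004
```

```bash
python3 -c "
from h import *
to((.583,-.120,.03))"
```

```text
pos [ 0.5872 -0.1626  0.0462] F [-0.1 -0.3  0.7] grip 0.004 t 3.73
turn [-0.0042  0.0051 -0.0064]
shift [ 0.63 -0.08 -1.72]
```

play_rows([
  {"claw":1,"linear":[0.35,-0.05,-0.2],"rotation":[-0.004,0.005,-0.006]},
  {"claw":1,"linear":[0.35,-0.05,-0.3],"rotation":[0,0,0]},
  {"claw":1,"linear":[0,0,-0.4],"rotation":[0,0,0]},
  {"claw":1,"linear":[0,0,-0.3],"rotation":[0,0,0]},
  {"claw":1,"linear":[0,0,-0.3],"rotation":[0,0,0]},
  {"claw":1,"linear":[0,0,-0.1],"rotation":[0,0,0]},
])

```text
time: 4.23
position: [0.585, -0.1196, 0.0319]
tool_rot: [1.165, 1.233, -1.159]
ft_force: [-0.6, 0.3, 0.1]
grip_width: 0.006
```

```bash
python3 -c "
from h import *
to((.583,-.120,.03))"
```

```text
pos [ 0.585  -0.1196  0.0319] F [-0.6  0.3  0.1] grip 0.006 t 4.23
turn [-0.0003  0.0009 -0.004 ]
shift [ 0.07 -0.08  0.01]
```

play_rows([
  {"claw":1,"linear":[0,-0.02,-0.2],"rotation":[0,0,-0.004]},
  {"claw":1,"linear":[0,-0.02,-0.2],"rotation":[0,0,0]},
  {"claw":1,"linear":[0,-0.02,-0.2],"rotation":[0,0,0]},
  {"claw":1,"linear":[0,0,-0.2],"rotation":[0,0,0]},
  {"claw":1,"linear":[0,0,-0.2],"rotation":[0,0,0]},
  {"claw":1,"linear":[0,0,-0.2],"rotation":[0,0,0]},
])

```text
time: 4.73
position: [0.5817, -0.0878, 0.0328]
tool_rot: [1.16, 1.235, -1.164]
ft_force: [0.7, -1.1, 0.1]
grip_width: 0.004
```

```bash
python3 -c "
from h import *
to((.5795,-.075,.03))"
```

```text
pos [ 0.5817 -0.0878  0.0328] F [ 0.7 -1.1  0.1] grip 0.004 t 4.73
turn [ 0.      0.0026 -0.0005]
shift [ 0.11 -0.06 -0.52]
```

Now sliding at about 1 N. I'll continue gently until the halves butt.

play_rows([
  {"claw":1,"linear":[0.02,-0.02,-0.15],"rotation":[0,0,0]},
  {"claw":1,"linear":[0.02,-0.02,-0.15],"rotation":[0,0,0]},
  {"claw":1,"linear":[0,0,-0.15],"rotation":[0,0,0]},
  {"claw":1,"linear":[0,0,-0.15],"rotation":[0,0,0]},
])

```text
time: 5.07
position: [0.5803, -0.0729, 0.0323]
tool_rot: [1.16, 1.231, -1.165]
ft_force: [0.5, -1.3, 0.6]
grip_width: 0.005
```

play_rows([
  {"claw":1,"linear":[0,0,-0.15],"rotation":[0,0,0]},
  {"claw":1,"linear":[0,0,-0.15],"rotation":[0,0,0]},
])

```text
time: 5.23
position: [0.58, -0.0667, 0.0324]
tool_rot: [1.159, 1.229, -1.166]
ft_force: [0.8, -8.8, -2.2]
grip_width: 0.001
```

play_rows([
  {"claw":1,"linear":[0,0,-0.15],"rotation":[0,0,0]},
  {"claw":1,"linear":[0,0,-0.15],"rotation":[0,0,0]},
])

```text
time: 5.4
position: [0.58, -0.0668, 0.0325]
tool_rot: [1.154, 1.219, -1.172]
ft_force: [1.4, -8.8, 0.3]
grip_width: 0.001
```

play_rows([
  {"claw":1,"linear":[0,0,0.5],"rotation":[0,0,0]},
  {"claw":1,"linear":[0,0,0.5],"rotation":[0,0,0]},
  {"claw":0.35,"linear":[-1,0,0],"rotation":[0,0,0]},
  {"claw":0.35,"linear":[-1,0,0],"rotation":[0,0,0]},
  {"claw":0.35,"linear":[-1,0,0],"rotation":[0,0,0]},
  {"claw":0.35,"linear":[-1,0,0],"rotation":[0,0,0]},
  {"claw":0.35,"linear":[-0.8,-0.9,-0.75],"rotation":[0,0,0]},
  {"claw":0.35,"linear":[-0.5,-0.9,-0.75],"rotation":[0,0,0]},
  {"claw":0.35,"linear":[0,-0.9,-0.75],"rotation":[0,0,0]},
  {"claw":0.35,"linear":[0,-0.9,-0.75],"rotation":[0,0,0]},
])

```text
time: 6.23
position: [0.4863, -0.0248, 0.1678]
tool_rot: [1.17, 1.226, -1.177]
ft_force: [-0.3, -1.1, 0.0]
grip_width: 0.529
```

play_rows([
  {"claw":0.35,"linear":[0,0,0],"rotation":[0,0,0]},
  {"claw":0.35,"linear":[0,0,0],"rotation":[0,0,0]},
  {"claw":0.35,"linear":[0,0,0],"rotation":[0,0,0]},
])

```text
time: 6.48
position: [0.4828, -0.0209, 0.1689]
tool_rot: [1.166, 1.229, -1.173]
ft_force: [0.6, -0.6, -0.2]
grip_width: 0.637
```

Run:
```python
from h import *
to((.439,-.017,.10)); print(get_state()['qd'].round(3))
im=get_image("wrist"); cv2.imwrite("pics/w2.png",im)
cv2.imwrite("pics/w2c.png",cv2.resize(im[20:320,130:530],None,fx=2,fy=2,interpolation=cv2.INTER_CUBIC))
```

```text
pos [ 0.4828 -0.0209  0.1689] F [ 0.6 -0.6 -0.2] grip 0.637 t 6.48
turn [-0.0064  0.0037 -0.    ]
shift [ 2.76 -1.74 -0.26]
[ 0.004 -0.002  0.013 -0.004  0.005 -0.012  0.009]
```

View pics/w2c.png

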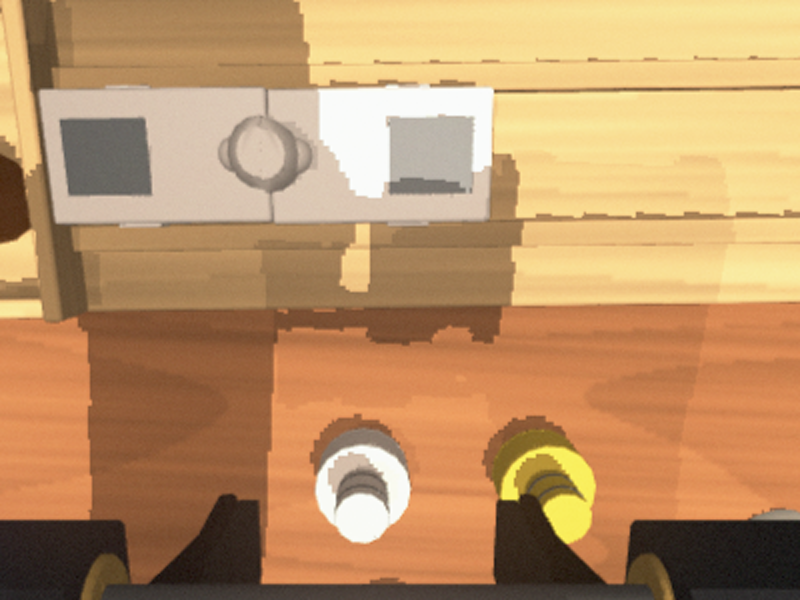

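The halves are butted: the joint line runs (267,88)–(272,222) in the crop, with a single round stud top at (264,151). The white cap's knob top is at (362,519).

Run:
```python
from h import *
W=lambda x,y,z: ray("wrist",(130+(x+.5)/2-.5,20+(y+.5)/2-.5),z)[:2].round(4)
print("knob",W(362,519,.057),"cup",W(363,486,.027))
print("joint",W(267,88,.048),W(272,222,.048),"studtop",W(264,151,.069), "studbase sides", W(219,152,.057),W(312,153,.057))
print("box corners",[W(*p,.048) for p in((40,90),(493,87),(489,221),(57,223))])
to((.4385,-.0175,.10))
```

```text
knob [ 0.4383 -0.0181] cup [ 0.4406 -0.018 ]
joint [0.5954 0.0227] [0.5502 0.0203] studtop [0.5734 0.0206] studbase sides [0.5729 0.0378] [0.5743 0.0057]
box corners [array([0.5905, 0.1017]), array([ 0.6   , -0.0562]), array([ 0.5548, -0.0591]), array([0.5457, 0.0987])]
pos [ 0.4831 -0.0213  0.1689] F [-0.5 -0.6  0.5] grip 0.645 t 6.53
turn [-0.0068  0.0038 -0.    ]
shift [ 2.75 -1.77 -0.26]
```

play_rows([
  {"claw":0.35,"linear":[0.5,-0.6,-0.06],"rotation":[-0.007,0.004,0]},
  {"claw":0.35,"linear":[0.6,-0.6,-0.06],"rotation":[0,0,0]},
  {"claw":0.35,"linear":[0.6,-0.5,0],"rotation":[0,0,0]},
  {"claw":0.35,"linear":[0.5,0,0],"rotation":[0,0,0]},
  {"claw":0.35,"linear":[0,0,0],"rotation":[0,0,0]},
  {"claw":0.35,"linear":[0,0,0],"rotation":[0,0,0]},
])

```text
time: 7.03
position: [0.4435, -0.0241, 0.1114]
tool_rot: [1.171, 1.239, -1.163]
ft_force: [0.7, -0.0, 0.3]
grip_width: 0.651
```

```bash
python3 -c "
from h import *
to((.439,-.018,.03))"
```

```text
pos [ 0.4435 -0.0241  0.1114] F [ 0.7 -0.   0.3] grip 0.651 t 7.03
turn [-0.0031 -0.0034 -0.0009]
shift [ 3.26 -0.17 -0.24]
```

play_rows([
  {"claw":0.35,"linear":[0.5,-0.17,-0.24],"rotation":[-0.003,-0.003,0]},
  {"claw":0.35,"linear":[0.5,0,0],"rotation":[0,0,0]},
  {"claw":0.35,"linear":[0.5,0,0],"rotation":[0,0,0]},
  {"claw":0.35,"linear":[0.5,0,0],"rotation":[0,0,0]},
  {"claw":0.35,"linear":[0,0,0],"rotation":[0,0,0]},
  {"claw":0.35,"linear":[0,0,0],"rotation":[0,0,0]},
])

```text
time: 7.53
position: [0.4467, -0.0197, 0.0642]
tool_rot: [1.172, 1.233, -1.158]
ft_force: [-0.3, 0.2, -0.6]
grip_width: 0.651
```

```bash
python3 -c "
from h import *
to((.439,-.018,.03))"
```

```text
pos [ 0.4467 -0.0197  0.0642] F [-0.3  0.2 -0.6] grip 0.651 t 7.53
turn [-0.0023 -0.0018 -0.0056]
shift [ 1.37 -0.32 -0.08]
```

play_rows([
  {"claw":0.35,"linear":[0,-0.32,-0.08],"rotation":[-0.002,-0.002,-0.005]},
  {"claw":0.35,"linear":[0.4,-0.05,0],"rotation":[0,0,0]},
  {"claw":0.35,"linear":[0.4,-0.05,0],"rotation":[0,0,0]},
  {"claw":0.35,"linear":[0.3,-0.05,0],"rotation":[0,0,0]},
  {"claw":0.35,"linear":[0,0,0],"rotation":[0,0,0]},
  {"claw":0.35,"linear":[0,0,0],"rotation":[0,0,0]},
])

```text
time: 8.03
position: [0.4367, -0.0187, 0.037]
tool_rot: [1.165, 1.234, -1.16]
ft_force: [-0.0, 0.4, 0.2]
grip_width: 0.651
```

```bash
python3 -c "
from h import *
to((.439,-.018,.03))"
```

```text
pos [ 0.4367 -0.0187  0.037 ] F [-0.   0.4  0.2] grip 0.651 t 8.03
turn [-0.0005  0.0008 -0.0031]
shift [ 0.28  0.09 -0.02]
```

play_rows([
  {"claw":0.35,"linear":[0.2,0.06,-0.02],"rotation":[0,0,-0.003]},
  {"claw":0.35,"linear":[0.1,0,0],"rotation":[0,0,0]},
  {"claw":0.35,"linear":[0,0,0],"rotation":[0,0,0]},
])

```text
time: 8.28
position: [0.4384, -0.0181, 0.0289]
tool_rot: [1.163, 1.237, -1.164]
ft_force: [0.2, 0.1, -0.4]
grip_width: 0.65
```

play_rows([
  {"claw":0.8,"linear":[0,0,0],"rotation":[0,0,0]},
  {"claw":1,"linear":[0,0,0],"rotation":[0,0,0]},
  {"claw":1,"linear":[0,0,0],"rotation":[0,0,0]},
  {"claw":1,"linear":[0,0,0],"rotation":[0,0,0]},
  {"claw":1,"linear":[0,0,0],"rotation":[0,0,0]},
  {"claw":1,"linear":[0,0,0],"rotation":[0,0,0]},
  {"claw":1,"linear":[0,0,0],"rotation":[0,0,0]},
], newtons=50)

```text
time: 8.87
position: [0.4393, -0.018, 0.0294]
tool_rot: [1.163, 1.236, -1.163]
ft_force: [0.4, -0.5, -1.0]
grip_width: 0.24
```

```bash
python3 -c "
from h import *
to((.439,-.018,.15))"
```

```text
pos [ 0.4393 -0.018   0.0294] F [ 0.4 -0.5 -1. ] grip 0.24 t 8.87
turn [-0.0006  0.0008 -0.0008]
shift [-4.82 -0.01  0.  ]
```

play_rows([
  {"claw":1,"linear":[-0.3,0,0],"rotation":[0,0,0]},
  {"claw":1,"linear":[-0.7,0,0],"rotation":[0,0,0]},
  {"claw":1,"linear":[-0.8,0,0],"rotation":[0,0,0]},
  {"claw":1,"linear":[-0.8,0,0],"rotation":[0,0,0]},
  {"claw":1,"linear":[-0.8,0,0],"rotation":[0,0,0]},
  {"claw":1,"linear":[-0.7,0,0],"rotation":[0,0,0]},
  {"claw":1,"linear":[0,0,0],"rotation":[0,0,0]},
])

```text
time: 9.45
position: [0.4368, -0.0173, 0.1373]
tool_rot: [1.161, 1.241, -1.165]
ft_force: [1.0, 0.5, -0.5]
grip_width: 0.243
```

```bash
python3 -c "
from h import *
to((.5732,.0213,.13))"
```

```text
pos [ 0.4368 -0.0173  0.1373] F [ 1.   0.5 -0.5] grip 0.243 t 9.45
turn [ 0.0002 -0.0001  0.0021]
shift [ 0.28  5.54 -1.2 ]
```

play_rows([
  {"claw":1,"linear":[0,0.7,-0.15],"rotation":[0,0,0]},
  {"claw":1,"linear":[0,0.7,-0.15],"rotation":[0,0,0]},
  {"claw":1,"linear":[0,0.7,-0.15],"rotation":[0,0,0]},
  {"claw":1,"linear":[0,0.7,-0.15],"rotation":[0,0,0]},
  {"claw":1,"linear":[0,0.7,-0.15],"rotation":[0,0,0]},
  {"claw":1,"linear":[0,0.7,-0.15],"rotation":[0,0,0]},
  {"claw":1,"linear":[0,0.7,-0.15],"rotation":[0,0,0]},
  {"claw":1,"linear":[0,0.5,-0.1],"rotation":[0,0,0]},
  {"claw":1,"linear":[0,0,0],"rotation":[0,0,0]},
  {"claw":1,"linear":[0,0,0],"rotation":[0,0,0]},
])

```text
time: 10.28
position: [0.5718, 0.0205, 0.1318]
tool_rot: [1.159, 1.243, -1.171]
ft_force: [0.5, -0.5, -1.3]
grip_width: 0.236
```

Run:
```python
from h import *
to((.5732,.0213,.11))
im=get_image("wrist"); print(im.shape)
a=get_image("scene"); t=get_image("top")
A=cv2.resize(im[150:400,160:480],(480,375));B=cv2.resize(a[200:300,280:440],(480,300),interpolation=cv2.INTER_CUBIC)
C=cv2.resize(t[140:250,230:350],(300,275),interpolation=cv2.INTER_CUBIC)
v=np.zeros((600,800,3),np.uint8); v[:300,:480]=B; v[:275,490:790]=C; v[300:600,:]=cv2.resize(im[160:400],(800,300))
cv2.imwrite("pics/m3.png",v)
```

```text
pos [0.5718 0.0205 0.1318] F [ 0.5 -0.5 -1.3] grip 0.236 t 10.28
turn [-0.0011  0.0004  0.0055]
shift [ 0.87  0.07 -0.03]
(480, 640, 3)
```

View pics/m3.png

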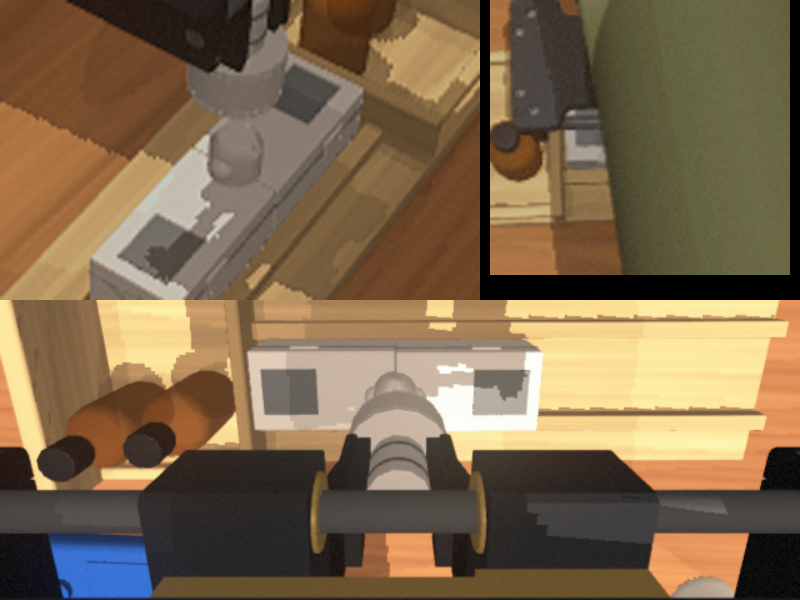

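The cap is held upright. In the wrist view the stud sits at (393,385), directly behind the cap's axis, so it is over the stud. Next I'll descend and re-centre.

play_rows([
  {"claw":1,"linear":[0.4,0.05,-0.03],"rotation":[-0.001,0,0.005]},
  {"claw":1,"linear":[0.4,0,0],"rotation":[0,0,0]},
  {"claw":1,"linear":[0,0,0],"rotation":[0,0,0]},
  {"claw":1,"linear":[0,0,0],"rotation":[0,0,0]},
])

```text
time: 10.77
position: [0.5704, 0.019, 0.1122]
tool_rot: [1.162, 1.234, -1.166]
ft_force: [0.1, -0.1, -1.0]
grip_width: 0.236
```

```bash
python3 -c "
from h import *
to((.5732,.0213,.0774))"
```

```text
pos [0.5704 0.019  0.1122] F [ 0.1 -0.1 -1. ] grip 0.236 t 10.77
turn [-0.0016  0.0026 -0.0001]
shift [ 1.39  0.12 -0.09]
```

play_rows([
  {"claw":1,"linear":[0.2,0.12,-0.09],"rotation":[-0.001,0.002,0]},
  {"claw":1,"linear":[0.2,0,0],"rotation":[0,0,0]},
  {"claw":1,"linear":[0.1,0,0],"rotation":[0,0,0]},
  {"claw":1,"linear":[0,0,0],"rotation":[0,0,0]},
], newtons=60)

```text
time: 11.1
position: [0.5735, 0.0211, 0.0994]
tool_rot: [1.163, 1.236, -1.164]
ft_force: [-0.1, 0.6, -0.0]
grip_width: 0.239
```

```bash
python3 -c "
from h import *
to((.5732,.0213,.0774))"
```

```text
pos [0.5735 0.0211 0.0994] F [-0.1  0.6 -0. ] grip 0.239 t 11.1
turn [-0.0009  0.0008 -0.0006]
shift [ 0.88 -0.01 -0.01]
```

play_rows([
  {"claw":1,"linear":[0.15,0,0],"rotation":[0,0,0]},
  {"claw":1,"linear":[0.15,0,0],"rotation":[0,0,0]},
])

```text
time: 11.27
position: [0.5742, 0.0212, 0.0921]
tool_rot: [1.164, 1.235, -1.163]
ft_force: [-0.1, -0.4, -1.2]
grip_width: 0.239
```

play_rows([
  {"claw":1,"linear":[0.2,0,0],"rotation":[0,0,0]},
  {"claw":1,"linear":[0.2,0,0],"rotation":[0,0,0]},
])

```text
time: 11.43
position: [0.5757, 0.0222, 0.0844]
tool_rot: [1.166, 1.233, -1.16]
ft_force: [-1.6, -1.0, 0.5]
grip_width: 0.24
```

```bash
python3 -c "
from h import *
to((.5732,.0213,.0774))"
```

```text
pos [0.5757 0.0222 0.0844] F [-1.6 -1.   0.5] grip 0.24 t 11.43
turn [-0.0008  0.0005 -0.0034]
shift [ 0.28 -0.11  0.03]
```

play_rows([
  {"claw":1,"linear":[0.2,-0.08,0],"rotation":[0,0,-0.003]},
  {"claw":1,"linear":[0.2,0,0],"rotation":[0,0,0]},
])

```text
time: 11.6
position: [0.5742, 0.0225, 0.0768]
tool_rot: [1.163, 1.236, -1.164]
ft_force: [-17.4, -1.7, 49.9]
grip_width: 0.235
```

play_rows([
  {"claw":1,"linear":[0.25,0,0],"rotation":[0,0,0]},
  {"claw":1,"linear":[0.25,0,0],"rotation":[0,0,0]},
])

```text
time: 11.77
position: [0.5747, 0.0225, 0.0768]
tool_rot: [1.159, 1.233, -1.167]
ft_force: [-17.2, -2.6, 41.9]
grip_width: 0.238
```

```bash
python3 -c "
from h import *
to((.5732,.0213,.0774))"
```

```text
pos [0.5747 0.0225 0.0768] F [-17.2  -2.6  41.9] grip 0.238 t 11.77
turn [-0.001   0.0042  0.0003]
shift [-0.02 -0.06  0.04]
```

play_rows([
  {"claw":1,"linear":[0.15,-0.06,0.03],"rotation":[0,0,0]},
  {"claw":1,"linear":[0.15,-0.03,0],"rotation":[0,0,0]},
  {"claw":1,"linear":[0.15,-0.03,0],"rotation":[0,0,0]},
])

```text
time: 12.02
position: [0.5746, 0.0225, 0.0769]
tool_rot: [1.16, 1.226, -1.164]
ft_force: [-10.0, -1.6, 24.7]
grip_width: 0.238
```

Run:
```python
from h import *
to((.5732,.0213,.0774))
a=get_image("scene"); im=get_image("wrist")
v=np.zeros((600,800,3),np.uint8); v[:300,:480]=cv2.resize(a[200:300,280:440],(480,300),interpolation=cv2.INTER_CUBIC)
v[300:600]=cv2.resize(im[160:400],(800,300)); cv2.imwrite("pics/m4.png",v)
to()
```

```text
pos [0.5746 0.0225 0.0769] F [-10.   -1.6  24.7] grip 0.238 t 12.02
turn [-0.001   0.0065 -0.0038]
shift [-0.02 -0.06  0.04]
pos [0.5746 0.0224 0.0769] F [-8.9 -0.9 23.2] grip 0.239 t 12.12
turn [-0.0011  0.0065 -0.0038]
```

View pics/m4.png

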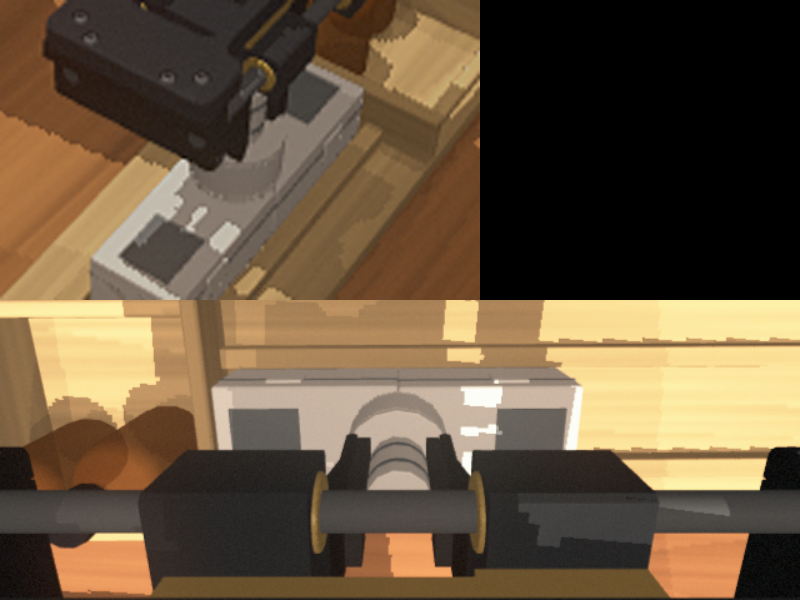

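The cap's rim sits flat on both box tops over a closed joint. The gripper is still holding it at about 23 N downward, at TCP height 0.0769 m against 0.0774 m expected for home. I'm handing in with the push held.

```bash
python3 -c "
from h import *
to(); print(close_job())"
```

```text
pos [0.5746 0.0224 0.0769] F [-8.9 -0.9 23.2] grip 0.239 t 12.12
turn [-0.0011  0.0065 -0.0038]
the job is handed in; nothing more can be done
None
```

The thermometer box is closed and the white cap is on its stud. I handed the job in at 12.1 s with the gripper still pressing the cap down.

- **Sliding the half:** I pushed the loose half along the channel with closed fingers. It slid at about 1 N and then stopped hard at about 9 N. The wrist image afterwards showed the two halves butted with one whole stud.
- **Seating the cap:** I took the white cap from the table, not the red or yellow one. Centred over the stud and pressed down, it stopped hard with the tool at 0.0769 m; I expected 0.0774 m for home. The last images show its rim flat on both box tops.
- **Holding:** At hand-in the downward push was about 23 N.

**Checks that were less clean:**
- **Click not seen:** I never saw the 10 N click peak, because it fell between force readings. I judged the cap home from its height, the hard stop and the images.
- **Push peak:** The push briefly read about 50 N vertically through the fingers at seating, so I eased it off.
- **Sideways load:** About 9 N along x remained at the end.
- **Camera offset:** The fixed scene and top cameras disagreed by up to about 9 mm along the rack, so I used the wrist camera for the final positions.

I did not plan any contact with the bottles, bell or ice pack, and saw none.

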